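# Start the bench controller in the safe order

### The job

Start up the bench controller in its safe order by tapping three of its keys, one after another: first the round key (cooling), then the square key (stirrer), then the long bar key (heater). Tap each one lightly, pushing it most of the way in so that it stays in, and let go. Do not touch the mushroom-shaped stop button, and leave the beaker, the bottle and the brass weight standing where they are.

Things in the scene. Friction and masses are not known exactly. Their poses are not given: they have to be found in the camera images.
- console: bench controller: fixed flat white box with an aluminium top plate and a single row of four keys, 104 mm (x) by 284 mm (y) by 42 mm high; origin at the centre of its underside, on the worktop; x points away from the robot's side, y along the row, z up; it may stand turned up to 0.25 rad. Key centres lie on the console's y axis at y = -97.5, -30.5, 36.5 mm (round, square and bar, in any arrangement) and 103.5 mm (always the stop mushroom), 67 mm apart.
- round_unit: fixed black collar, 6 mm high, round the round key, a plain grey upright cylinder 27 mm across; origin at the centre of the collar's underside on the console's top face (42 mm above the worktop), z up, x and y as the console's. Carries the key and counts as one with it.
- round_top (a point): centre of the top face of the round key; about 68 mm above the worktop when the key is out; it goes down with the key. Once the key is fully in, this cushioned cap yields up to 5 mm more, at 6.5 N rising to 14 N, before a hard stop, and springs back when let go (the key does not)
- round_key (a joint): how far the round key is pushed down, in m: 0 fully out (top 20 mm above its collar), 0.012 fully in (top 8 mm above its collar).; starts at 0 to 0.001. It begins to move at about 3.5 N and takes about 6 N near the bottom, and it stays where it is left. It counts as in beyond 0.005 and as still out below 0.003. A push of more than 20 N is too hard.
- square_unit: fixed black collar, 6 mm high, round the square key, a plain grey block 26 by 26 mm; origin at the centre of the collar's underside on the console's top face (42 mm above the worktop), z up, x and y as the console's. Carries the key and counts as one with it.
- square_top (a point): centre of the top face of the square key; about 68 mm above the worktop when the key is out; it goes down with the key. Once the key is fully in, this cushioned cap yields up to 5 mm more, at 6.5 N rising to 14 N, before a hard stop, and springs back when let go (the key does not)
- square_key (a joint): how far the square key is pushed down, in m: 0 fully out (top 20 mm above its collar), 0.012 fully in (top 8 mm above its collar).; starts at 0 to 0.001. It begins to move at about 3.5 N and takes about 6 N near the bottom, and it stays where it is left. It counts as in beyond 0.005 and as still out below 0.003. A push of more than 20 N is too hard.
- bar_unit: fixed black collar, 6 mm high, round the long bar key, a plain grey block 54 mm (x of the console) by 18 mm (y); origin at the centre of the collar's underside on the console's top face (42 mm above the worktop), z up, x and y as the console's. Carries the key and counts as one with it.
- bar_top (a point): centre of the top face of the bar key; about 68 mm above the worktop when the key is out; it goes down with the key. Once the key is fully in, this cushioned cap yields up to 5 mm more, at 6.5 N rising to 14 N, before a hard stop, and springs back when let go (the key does not)
- bar_key (a joint): how far the bar key is pushed down, in m: 0 fully out (top 20 mm above its collar), 0.012 fully in (top 8 mm above its collar).; starts at 0 to 0.001. It begins to move at about 3.5 N and takes about 6 N near the bottom, and it stays where it is left. It counts as in beyond 0.005 and as still out below 0.003. A push of more than 20 N is too hard.
- stop_unit: fixed black collar, 6 mm high, of the stop button, at the +y end of the row; origin at the centre of its underside on the console's top face; carries the button and counts as one with it. Not to be touched.
- stop_top (a point): centre of the top of the mushroom-shaped stop button (plain grey, 38 mm across), about 69 mm above the worktop
- stop_key (a joint): how far the stop button is pushed down, in m: 0 out, 0.006 fully in; it springs back, starting to move at about 2 N
- beaker: clear 50 ml beaker, loose, 48 mm across, 57 mm high, about 105 mm behind the console's row of keys (+x side); origin at the centre of its underside
- reagent_bottle: clear bottle with a white cap and a yellow band, loose, 45 mm across, 109 mm high, about 105 mm behind the row of keys; origin at the centre of its underside
- cal_weight: brass weight with a knob, loose, 20 mm across, 33 mm high, about 83 mm in front of the row of keys (-x side); origin at the centre of its underside
Things that resemble listed ones, but are neither listed nor needed, are in the scene too. Several things look just like the cal_weight: the one meant starts farthest to the robot's left.

How it is judged:
By the outcome, as a careful person would: the job done as asked, in the order asked, and still so for the second after the job is handed in, with the robot touching nothing.
It also fails if it takes over 35 s, if anything falls off the work surface, if the arm or the gripper's body presses on something with over 40 N, if the wrist force passes 120 N, or if a joint passes its speed limit or range.

### The arm

A 6-joint arm with a two-finger parallel gripper is mounted at the origin on a cart in front of the work surface, level with it; the furniture and walls round the work are solid. World frame = base frame: x ahead of the robot, y to its left, z up, the work surface at z = 0. Lengths are in mm, angles in rad, forces in N, time in s.
With the tool pointing down it reaches from about 275 to 1000 mm from the base axis. Payload 8.4 kg.
Tool frame: the origin (TCP) lies midway between the tips of the shut fingers; the grasp point (between the pads) lies 19 mm behind it; z points along the fingers, y is the direction in which the jaws open and shut (so a half turn about z gives the same grasp; the last joint's range is limited). The gripper opens to 85 mm and grips with 20 to 120 N. Pads are 22 mm wide; open, the fingers measure 114 mm over their backs; the gripper's body (76 mm by 85 mm) begins 54 mm behind the grasp point. The pads swing forward as they close: fully open they stand 13 mm farther back than shut.
Start: joints at [1.249, 0.353, 1.633, -0, 1.155, -0.002], TCP at [196.484, 593.314, 231.281] pointing down, gripper open.
Joint ranges: [-2.63, 2.63], [-0.92, 2.1], [0.06, 2.66], [-1.3, 4.44], [0, 2.69], [-3.02, 3.02]. Speed limits (rad/s): [2.22, 2.22, 2.79, 3.14, 3.14, 3.14].

### API

Orientations are given as [roll, pitch, yaw] about the fixed x, y, z axes, in that order (R = Rz(yaw) Ry(pitch) Rx(roll)).
In Python, from rig import r gives the robot as it stands.
- The arm moves only by the tool play_rows, never from a script. Its argument "moves" is a list of rows, each a list of 3 entries, a list of its own where there are three numbers: the turn, a rotation vector about the tool's x, y, z in degrees, then the shift along the tool's x, y, z in mm, then the opening, from 0 (shut) to 1 (fully open). A call has 1 to 20 rows; each row is the pose to reach, as a shift and turn from the pose measured when the call began, along the tool's axes at that moment; what a row does not reach only later rows make up. A row lasts 1/10 s, in which the tool goes at most 50 mm and 8.59 degrees, less where a joint would pass 70% of its speed; a pose out of reach is approached as far as the arm can. A call with a gripper value outside its range is refused whole. The fingers move at their own pace and stop on an object; "newtons" is the grip in N (left out, the last holds). Time passes only in rows, so rows that repeat a pose let the fingers close. It gives the time, the measured TCP pose, the force and the opening at its end, in the units of the state.
- r.sense(): the state, without advancing time (a new reading comes with each control period).
- r.grab_frame(name): name is "scene" or "top"; returns a dict with "color" (400x640x3 uint8, red, green, blue), "K" (3x3 intrinsics, pixels), "k1" (the pictures are not rectified: a ray, as slopes to the right and down, at radius r is drawn at 1 + k1 r^2 times it, then the intrinsics apply), "rvec" (rotation vector, rad) and "tvec" (3), from world to camera coordinates, as OpenCV has them. Camera axes: x right, y down, z forward; pixel columns grow to the right and rows downward; lengths in mm; the calibration is good to about 2 mm. A picture is of the moment at which its call begins. There is no depth.
- r.sign_off(): hands the job in, once; it reports no verdict.
Trained networks look in a picture, given as the dict that the camera call returned (one of the last four; its "shot" number tells which), for a name from the list of things; names that differ only in an ending like _2 or _b are one class to them, and where a whole thing is asked for, a point or a joint stands for the part that bears it (a point fixed in the world has none). Each returns a list of dicts, best first, with "conf" (0 to 1); they miss things now and then, are a little off and sometimes report something else, mostly with a low value. They report only what shows in the picture. A call takes as long as a camera call. They do not tell look-alikes from the thing itself.
- r.silhouettes(picture, name): "mask" (400x640 bool, what is visible of it) and "location" ([column, row] in pixels, amid what is visible of it).
The state is a dict: "clock": time; "qpos": joint angles; "qvel": joint speeds; "joint_efforts": joint torques, N m; "eef_pos": TCP position; "tcp_rot": TCP orientation; "contact_force": force on the tool from outside, world axes, zero at the start; "wrist_torque": the same for the moment, N m; "opening": opening from 0.0 (shut) to 1.0 (fully open).
Only numpy, scipy, OpenCV 4.12 (cv2) and the standard library are available. Lean on these libraries where they do the work, as an engineer would, in place of code of your own. Each camera call takes 0.05 s, during which the arm holds its last target.

## Working session

There is one attempt and no reset: what is moved stays moved. The work goes in short steps, Python scripts to look and compute and a tool call to move; the robot and the scene stay as the last step left them, time stands still between calls to the robot, and variables do not carry over. Pictures are saved under pics/ and viewed, and the job is handed in when it is done.

Besides the shell and the picture viewer there is one more tool, called after "Emit:" as name(argument=value, ...), one argument or row to a line, values as JSON. play_rows: Moves the arm, as the interface text tells. Its arguments: {"type":"object","properties":{"moves":{"type":"array"},"newtons":{"type":"number"}},"required":["moves"]}

```bash
mkdir -p pics; ls
python3 - <<'E'
from rig import r
import cv2,pickle
print(r.sense())
for n in ("scene","top"):
    f=r.grab_frame(n); cv2.imwrite(f"pics/{n}0.png",f["color"][:,:,::-1])
    print(n,f["K"],f["k1"],f["rvec"],f["tvec"])
    d={}
    for o in ["console","round_unit","square_unit","bar_unit","stop_unit","round_top","beaker","reagent_bottle","cal_weight"]:
        try:
            s=r.silhouettes(f,o); d[o]=s
            print(o,[(round(x["conf"],2),x["location"],int(x["mask"].sum())) for x in s])
        except Exception as e: print(o,e)
    pickle.dump((f,d),open(f"{n}0.pkl","wb"))
E
```

```text
pics
{'clock': 0.0, 'qpos': array([ 1.24861706e+00,  3.53644854e-01,  1.63416626e+00, -1.68278901e-05,
        1.15517928e+00, -2.40078791e-03]), 'qvel': array([ 0.00031524, -0.00212516,  0.00159677,  0.00075681, -0.00061163,
       -0.00119452]), 'joint_efforts': array([-2.94482954e-03, -6.05255628e+01, -3.42058146e+01, -2.91840161e-04,
        9.85336985e-03, -2.07522464e-05]), 'eef_pos': array([196.32361422, 592.85092101, 230.54998867]), 'tcp_rot': array([-3.14019488e+00,  1.20300584e-05,  2.82182099e+00]), 'contact_force': array([-0.20870564, -0.497611  ,  0.21225664]), 'wrist_torque': array([0.01806959, 0.00713761, 0.00991626]), 'opening': 1.0012884174962857}
scene [[436.6871573    0.         317.2876469 ]
 [  0.         436.6871573  197.40845816]
 [  0.           0.           1.        ]] -0.03005459104575736 [ 1.15415626 -2.18321648  1.10344323] [382.74724629 241.32050854 616.47296624]
console [(0.63, [342.5, 194.9], 3725)]
round_unit [(0.37, [378.5, 160.2], 381)]
square_unit [(0.58, [356.5, 169.6], 283)]
bar_unit [(0.57, [375.4, 159.7], 345), (0.18, [379.3, 157.0], 240)]
stop
[... 238 characters left out ...]
, 167)]
cal_weight [(0.63, [407.2, 229.8], 147), (0.47, [350.4, 218.6], 131), (0.46, [410.8, 210.1], 131)]
top [[402.19116292   0.         326.35785655]
 [  0.         402.19116292 198.74268812]
 [  0.           0.           1.        ]] -0.0866639336193576 [ 2.16265383 -2.16427254  0.0904467 ] [147.67257457 519.18983015 881.06545026]
console [(0.59, [376.6, 195.7], 4523)]
round_unit [(0.76, [363.5, 196.4], 222)]
square_unit [(0.72, [390.7, 194.7], 281), (0.37, [354.4, 232.8], 71)]
bar_unit [(0.64, [419.7, 192.1], 378)]
stop_unit [(0.54, [328.5, 199.3], 298)]
round_top []
beaker [(0.93, [344.4, 152.9], 412)]
reagent_bottle [(0.83, [407.6, 148.7], 446)]
cal_weight [(0.39, [404.6, 250.8], 62)]
```

Run:
```python
import cv2
a=cv2.imread("pics/top0.png"); cv2.imwrite("pics/top0z.png",cv2.resize(a[120:280,270:470],None,fx=4,fy=4,interpolation=cv2.INTER_CUBIC)[:600,:800])
a=cv2.imread("pics/scene0.png"); cv2.imwrite("pics/scene0z.png",cv2.resize(a[110:260,250:450],None,fx=4,fy=4,interpolation=cv2.INTER_CUBIC))
```

```text
(no output)
```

View pics/top0.png

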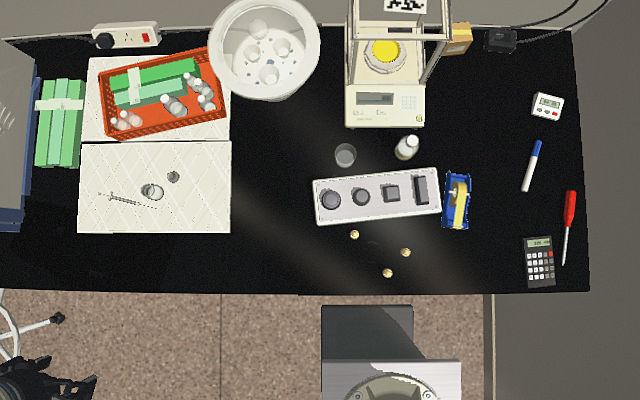

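```bash
sleep 1
```

```text
(no output)
```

View pics/scene0.png

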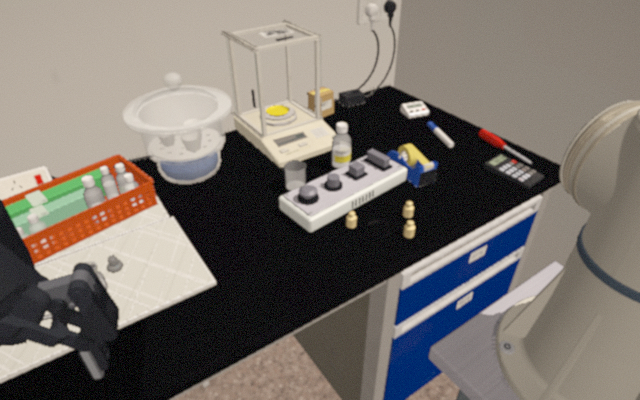

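View pics/top0z.png

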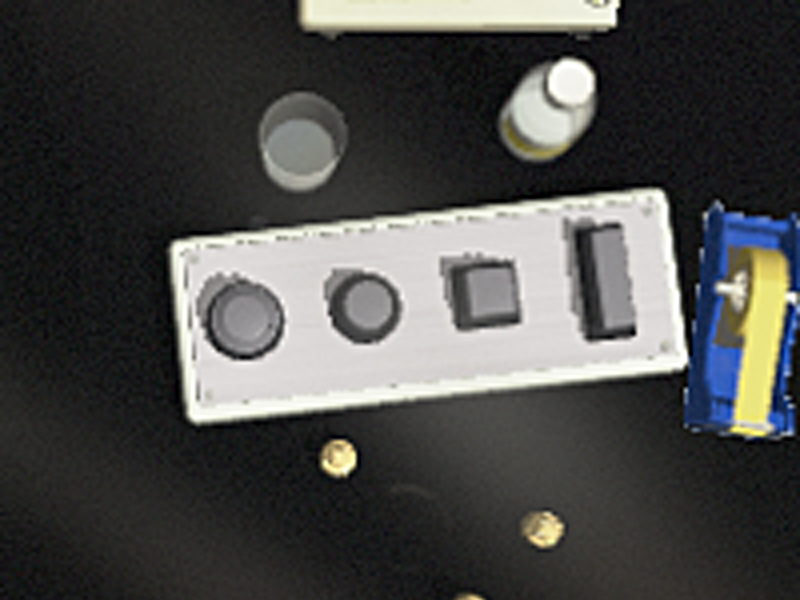

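View pics/scene0z.png

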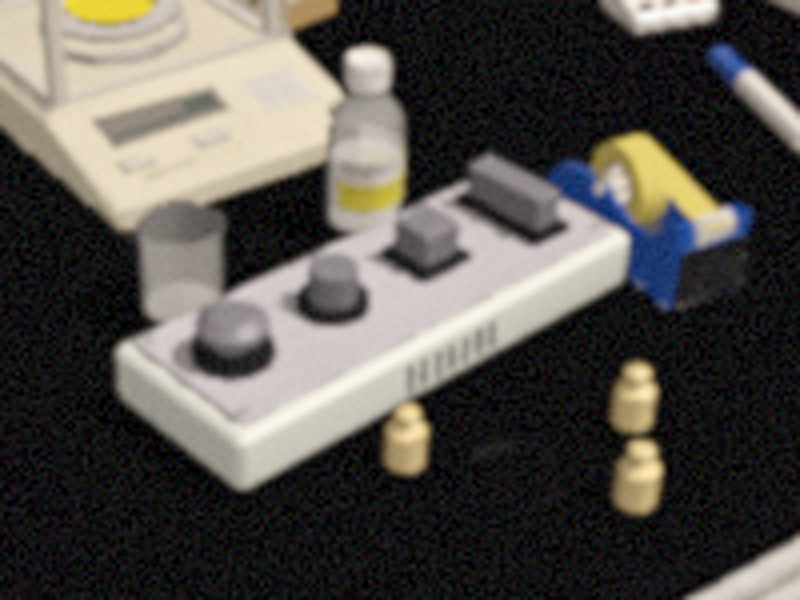

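The pictures show the console row running, from the robot's left: stop, round, square, bar, with zoomed top-view tops at about (245,318), (369,302), (494,290) and (615,279). The target brass weight is in front, at about (338,457). I'll fit the console pose next.

```bash
cat > fit.py <<'E'
import pickle,numpy as np,cv2
from scipy.optimize import least_squares
def proj(f,P):
    P=np.asarray(P,float).reshape(-1,3)
    d=np.array([f["k1"],0,0,0,0])
    return cv2.projectPoints(P,np.array(f["rvec"],float),np.array(f["tvec"],float),np.array(f["K"]),d)[0].reshape(-1,2)
def unproj(f,uv,z):
    n=cv2.undistortPoints(np.array(uv,float).reshape(-1,1,2),np.array(f["K"]),np.array([f["k1"],0,0,0,0])).reshape(-1,2)
    R=cv2.Rodrigues(np.array(f["rvec"],float))[0]; t=np.array(f["tvec"],float).ravel()
    C=-R.T@t; D=np.c_[n,np.ones(len(n))]@R
    return C+D*((z-C[2])/D[:,2])[:,None]
E
python3 - <<'E'
from fit import *
ft=pickle.load(open("top0.pkl","rb"))[0]; fs=pickle.load(open("scene0.pkl","rb"))[0]
L=np.array([[0,36.5,68],[0,-30.5,68],[0,-97.5,68],[52,142,42],[52,-142,42],[-52,-142,42],[-52,142,42]])
T=np.array([[369,302],[494,290],[615,279],[170,242],[665,190],[688,365],[190,422]])/4+[270,120]
Ls=np.array([[0,36.5,68],[0,-30.5,68],[0,-97.5,68]]); S=np.array([[335,268],[428,222],[514,175]])/4+[250,110]
def w(p,L):
    c,s=np.cos(p[2]),np.sin(p[2]); return np.c_[p[0]+c*L[:,0]-s*L[:,1],p[1]+s*L[:,0]+c*L[:,1],L[:,2]]
def sol(a,b):
    def res(p): 
        return np.r_[a*(proj(ft,w(p,L))-T).ravel(),b*(proj(fs,w(p,Ls))-S).ravel()]
    o=least_squares(res,[500,0,0]); print(o.x,np.round((proj(ft,w(o.x,L))-T),1).tolist(),np.round(proj(fs,w(o.x,Ls))-S,1).tolist()); print(np.round(w(o.x,Ls),1).tolist()); return o.x
sol(1,0);sol(1,1);sol(0,1)
print(unproj(ft,np.array([[338,457],[543,529]])/4+[270,120],16))
print(unproj(ft,[[344,153],[407,149]],30))
E
```

```text
[5.24341107e+02 3.33266602e+01 1.07495197e-01] [[-0.1, 0.8], [-0.6, 0.4], [-0.2, -0.2], [-0.9, -0.9], [1.2, -1.5], [1.7, 0.7], [-1.1, 0.5]] [[-0.2, -0.1], [-0.0, 0.0], [0.2, 1.2]]
[[520.4, 69.6, 68.0], [527.6, 3.0, 68.0], [534.8, -63.6, 68.0]]
[5.24458856e+02 3.32274813e+01 1.08787253e-01] [[-0.1, 0.7], [-0.5, 0.4], [-0.1, -0.3], [-0.9, -0.9], [1.2, -1.6], [1.8, 0.6], [-1.0, 0.5]] [[-0.1, -0.2], [-0.0, -0.0], [0.2, 1.2]]
[[520.5, 69.5, 68.0], [527.8, 2.9, 68.0], [535.0, -63.7, 68.0]]
[5.24928284e+02 3.24021337e+01 1.26248948e-01] [[0.3, 0.8], [-0.2, -0.1], [0.1, -1.3], [-0.8, 0.0], [1.0, -2.9], [2.4, -0.8], [-0.1, 1.4]] [[0.3, -0.3], [-0.0, -0.3], [-0.3, 0.7]]
[[520.3, 68.6, 68.0], [528.8, 2.1, 68.0], [537.2, -64.3, 68.0]]
[[439.47323079  83.7121102   16.        ]
 [398.64276223 -31.90849597  16.        ]]
[[623.56106162 107.07095856  30.        ]
 [632.74209733 -36.75766971  30.        ]]
```

```bash
cat > d.py <<'E'
import sys,numpy as np
from rig import r
from scipy.spatial.transform import Rotation as Ro
s=r.sense(); R=Ro.from_euler("xyz",s["tcp_rot"])
print(round(s["clock"],2),s["eef_pos"].round(1),s["tcp_rot"].round(3),s["contact_force"].round(2),s["opening"].round(2))
for i in range(1,len(sys.argv),3):
    t=np.array(list(map(float,sys.argv[i:i+3]))); print(R.inv().apply(t-s["eef_pos"]).round(1))
E
python3 d.py 520.5 69.5 230 520.5 69.5 110
```

```text
Traceback (most recent call last):
  File "d.py", line 5, in <module>
    print(round(s["clock"],2),s["eef_pos"].round(1),s["tcp_rot"].round(3),s["contact_force"].round(2),s["opening"].round(2))
                                                                                                      ^^^^^^^^^^^^^^^^^^
AttributeError: 'float' object has no attribute 'round'
```

```bash
sed -i 's/s\["opening"\].round(2)/round(s["opening"],2)/' d.py; python3 d.py 520.5 69.5 230 520.5 69.5 110
```

```text
1.0 [196.5 593.3 231.3] [3.142 0.    2.822] [0.29 1.03 0.49] 1.0
[-472.3 -395.4    1.3]
[-472.3 -395.4  121.3]
```

Emit:
play_rows(
  moves=[
    [[0, 0, 0], [-38, -32, 0], 0],
    [[0, 0, 0], [-76, -64, 0], 0],
    [[0, 0, 0], [-114, -95, 0], 0],
    [[0, 0, 0], [-152, -127, 0], 0],
    [[0, 0, 0], [-190, -159, 0], 0],
    [[0, 0, 0], [-228, -191, 0], 0],
    [[0, 0, 0], [-266, -223, 0], 0],
    [[0, 0, 0], [-304, -254, 0], 0],
    [[0, 0, 0], [-342, -286, 0], 0],
    [[0, 0, 0], [-380, -318, 0], 0],
    [[0, 0, 0], [-418, -350, 0], 0],
    [[0, 0, 0], [-450, -377, 0], 0],
    [[0, 0, 0], [-472, -395, 0], 0],
    [[0, 0, 0], [-472, -395, 0], 0],
    [[0, 0, 0], [-472, -395, 40], 0],
    [[0, 0, 0], [-472, -395, 80], 0],
    [[0, 0, 0], [-472, -395, 110], 0],
    [[0, 0, 0], [-472, -395, 121], 0],
    [[0, 0, 0], [-472, -395, 121], 0],
    [[0, 0, 0], [-472, -395, 121], 0],
  ],
  newtons=40,
)

```text
clock: 3.0
eef_pos: [521.1, 70.4, 111.4]
tcp_rot: [3.141, 0.001, 2.822]
contact_force: [0.2, 0.2, 0.4]
opening: 0.001
```

```bash
python3 d.py 520.5 69.5 75
python3 - <<'E'
from rig import r
import cv2
for n in ("scene","top"):
    f=r.grab_frame(n); a=f["color"][:,:,::-1]
    c=a[60:210,250:450] if n=="scene" else a[130:280,270:470]
    cv2.imwrite(f"pics/{n}1.png",cv2.resize(c,None,fx=4,fy=4,interpolation=cv2.INTER_CUBIC))
E
```

```text
3.0 [521.1  70.4 111.4] [3.141e+00 1.000e-03 2.822e+00] [0.21 0.23 0.38] 0.0
[ 0.3 -1.1 36.4]
```

View pics/scene1.png

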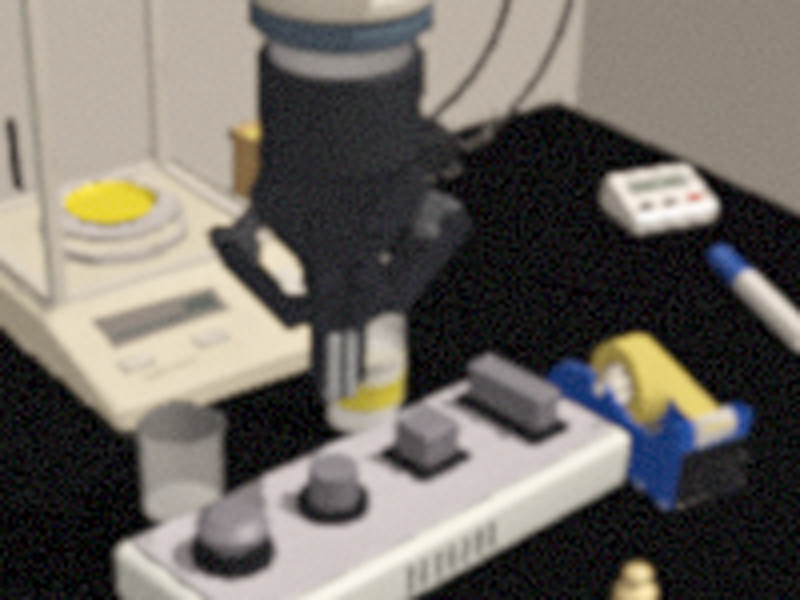

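View pics/top1.png

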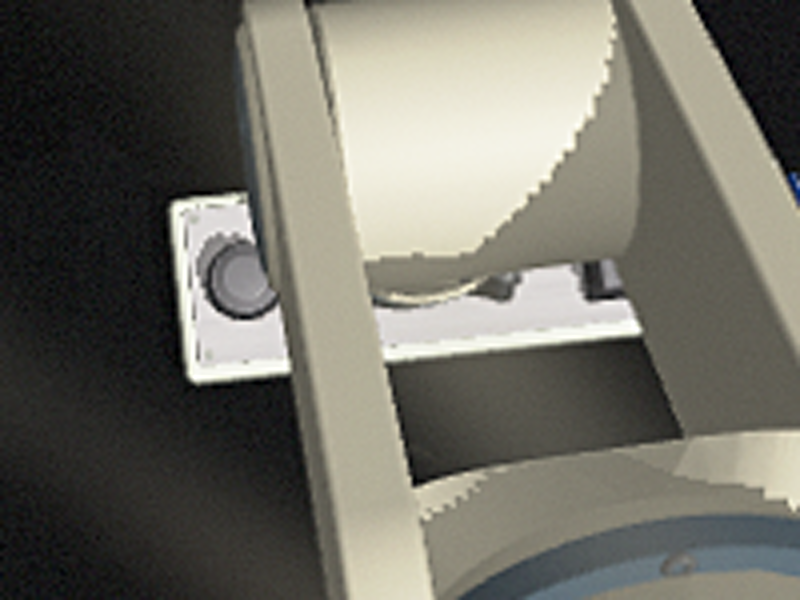

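The scene view shows the shut fingertips at zoom (342,400), directly above the round key at (335,467). Next I'll descend gently.

Emit:
play_rows(
  moves=[
    [[0, 0, 0], [0, -1, 20], 0],
    [[0, 0, 0], [0, -1, 34], 0],
    [[0, 0, 0], [0, -1, 38], 0],
    [[0, 0, 0], [0, -1, 40], 0],
    [[0, 0, 0], [0, -1, 42], 0],
    [[0, 0, 0], [0, -1, 44], 0],
    [[0, 0, 0], [0, -1, 46], 0],
    [[0, 0, 0], [0, -1, 48], 0],
    [[0, 0, 0], [0, -1, 50], 0],
    [[0, 0, 0], [0, -1, 50], 0],
  ],
)

```text
clock: 4.1
eef_pos: [521.7, 69.4, 61.9]
tcp_rot: [3.14, 0.003, 2.822]
contact_force: [0.1, 0.5, 0.8]
opening: 0.006
```

Emit:
play_rows(
  moves=[
    [[0, 0, 0], [0, 0, 1.5], 0],
    [[0, 0, 0], [0, 0, 3], 0],
  ],
)

```text
clock: 4.3
eef_pos: [521.7, 69.4, 59.0]
tcp_rot: [3.14, 0.003, 2.822]
contact_force: [-1.8, 0.3, 5.9]
opening: 0.003
```

Run:
```python
from rig import r
import cv2
print(r.sense()["eef_pos"],r.sense()["contact_force"])
f=r.grab_frame("scene"); a=f["color"][:,:,::-1]
cv2.imwrite("pics/scene2.png",cv2.resize(a[100:200,290:390],None,fx=6,fy=6,interpolation=cv2.INTER_CUBIC))
```

```text
[521.72119967  69.4221376   58.97570025] [-1.79301073  0.30547822  5.94464153]
```

View pics/scene2.png

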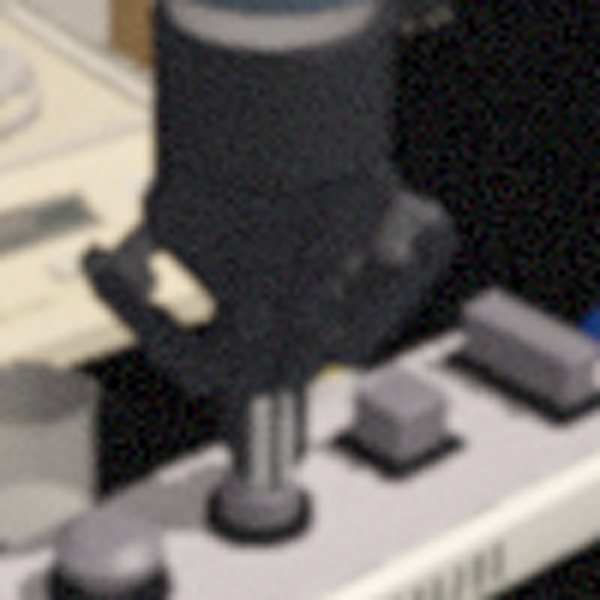

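The picture shows the fingers centred on the round key at (262,500), and the key is clearly lower than before. I'll push slightly further, then lift and move across.

Emit:
play_rows(
  moves=[
    [[0, 0, 0], [0, 0, 1.5], 0],
    [[0, 0, 0], [0, 0, 2.5], 0],
  ],
)

```text
clock: 4.55
eef_pos: [521.7, 69.4, 56.3]
tcp_rot: [3.14, 0.003, 2.822]
contact_force: [-1.5, 0.2, 5.8]
opening: -0.004
```

Emit:
play_rows(
  moves=[
    [[0, 0, 0], [0, 0, -15], 0],
    [[0, 0, 0], [0, 0, -40], 0],
    [[0, 0, 0], [0, 0, -45], 0],
    [[0, 0, 0], [-9, -20, -45], 0],
    [[0, 0, 0], [-18, -41, -45], 0],
    [[0, 0, 0], [-27, -61, -45], 0],
    [[0, 0, 0], [-27, -61, -45], 0],
    [[0, 0, 0], [-27, -61, -45], 0],
  ],
)

```text
clock: 5.35
eef_pos: [527.6, 2.9, 100.7]
tcp_rot: [3.14, 0.002, 2.821]
contact_force: [0.2, -0.2, -0.0]
opening: -0.001
```

```bash
python3 d.py 527.8 2.9 72
python3 - <<'E'
from rig import r
import cv2
f=r.grab_frame("scene"); a=f["color"][:,:,::-1]
cv2.imwrite("pics/scene3.png",cv2.resize(a[100:200,290:390],None,fx=6,fy=6,interpolation=cv2.INTER_CUBIC))
E
```

```text
5.35 [527.6   2.9 100.7] [3.140e+00 2.000e-03 2.821e+00] [ 0.17 -0.21 -0.  ] -0.0
[-0.1  0.  28.7]
```

View pics/scene3.png

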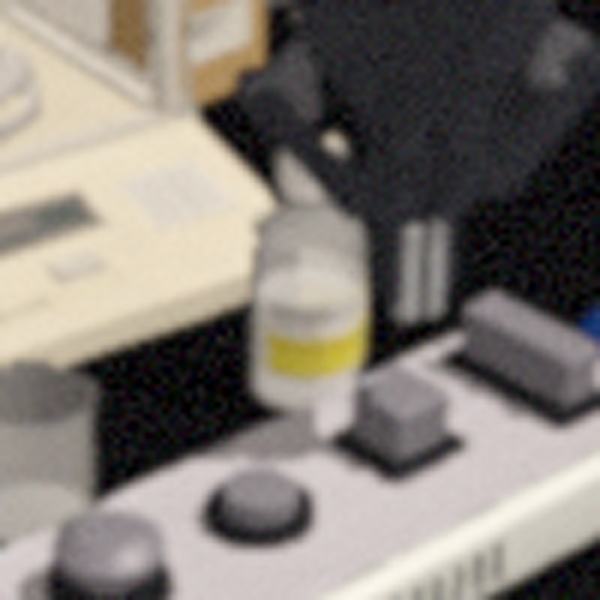

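The round key is now visibly low at (260,500), and the fingers are above the square key at (400,400). The square key is next.

Emit:
play_rows(
  moves=[
    [[0, 0, 0], [0, 0, 18], 0],
    [[0, 0, 0], [0, 0, 28], 0],
    [[0, 0, 0], [0, 0, 32], 0],
    [[0, 0, 0], [0, 0, 34], 0],
    [[0, 0, 0], [0, 0, 36], 0],
    [[0, 0, 0], [0, 0, 38], 0],
    [[0, 0, 0], [0, 0, 40], 0],
    [[0, 0, 0], [0, 0, 41.5], 0],
  ],
)

```text
clock: 6.2
eef_pos: [527.8, 3.5, 59.4]
tcp_rot: [3.14, 0.002, 2.821]
contact_force: [-3.3, 3.0, 5.3]
opening: 0.001
```

Emit:
play_rows(
  moves=[
    [[0, 0, 0], [0, 0, 1.5], 0],
    [[0, 0, 0], [0, 0, 3], 0],
  ],
)

```text
clock: 6.4
eef_pos: [527.8, 3.5, 56.5]
tcp_rot: [3.14, 0.002, 2.821]
contact_force: [-3.5, 1.8, 5.5]
opening: 0.002
```

Emit:
play_rows(
  moves=[
    [[0, 0, 0], [0, 0, -15], 0],
    [[0, 0, 0], [0, 0, -40], 0],
    [[0, 0, 0], [0, 0, -45], 0],
    [[0, 0, 0], [-9, -20, -45], 0],
    [[0, 0, 0], [-18, -41, -45], 0],
    [[0, 0, 0], [-28, -62, -45], 0],
    [[0, 0, 0], [-28, -62, -45], 0],
    [[0, 0, 0], [-28, -62, -45], 0],
  ],
)

```text
clock: 7.2
eef_pos: [534.7, -64.5, 101.0]
tcp_rot: [3.14, 0.002, 2.82]
contact_force: [0.0, 0.6, -0.1]
opening: -0.0
```

```bash
python3 d.py 535 -63.7 72
python3 - <<'E'
from rig import r
import cv2
f=r.grab_frame("scene"); a=f["color"][:,:,::-1]
cv2.imwrite("pics/scene4.png",cv2.resize(a[100:200,300:420],None,fx=6,fy=6,interpolation=cv2.INTER_CUBIC))
E
```

```text
7.2 [534.7 -64.5 101. ] [3.14e+00 2.00e-03 2.82e+00] [ 0.01  0.56 -0.11] -0.0
[ 0.1  0.8 29. ]
```

View pics/scene4.png

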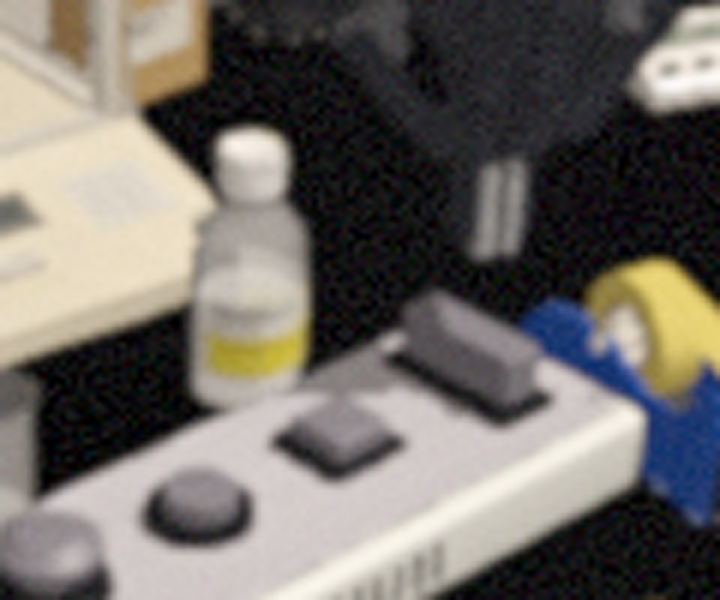

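Round (198,500) and square (338,430) are both in. The bar, at (475,335), is still out and lies beneath the fingers.

Emit:
play_rows(
  moves=[
    [[0, 0, 0], [0, 1, 18], 0],
    [[0, 0, 0], [0, 1, 28], 0],
    [[0, 0, 0], [0, 1, 32], 0],
    [[0, 0, 0], [0, 1, 34], 0],
    [[0, 0, 0], [0, 1, 36], 0],
    [[0, 0, 0], [0, 1, 38], 0],
    [[0, 0, 0], [0, 1, 40], 0],
    [[0, 0, 0], [0, 1, 41.5], 0],
  ],
)

```text
clock: 8.05
eef_pos: [535.0, -62.9, 59.7]
tcp_rot: [3.139, 0.002, 2.82]
contact_force: [-2.9, 1.7, 5.3]
opening: 0.001
```

Emit:
play_rows(
  moves=[
    [[0, 0, 0], [0, 0, 1.5], 0],
    [[0, 0, 0], [0, 0, 3], 0],
  ],
)

```text
clock: 8.25
eef_pos: [535.1, -62.9, 56.8]
tcp_rot: [3.139, 0.002, 2.82]
contact_force: [-3.1, 3.0, 5.4]
opening: -0.004
```

Emit:
play_rows(
  moves=[
    [[0, 0, 0], [0, 0, -15], 0],
    [[0, 0, 0], [0, 0, -50], 0],
    [[0, 0, 0], [0, 0, -90], 0],
    [[0, 0, 0], [0, 0, -130], 0],
    [[0, 0, 0], [0, 0, -150], 0],
    [[0, 0, 0], [0, 0, -150], 0],
    [[0, 0, 0], [0, 0, -150], 0],
  ],
)

```text
clock: 8.95
eef_pos: [534.9, -63.3, 206.6]
tcp_rot: [3.139, 0.004, 2.82]
contact_force: [0.3, -0.9, -0.7]
opening: 0.003
```

```bash
python3 d.py
python3 - <<'E'
from rig import r
import cv2
f=r.grab_frame("scene"); a=f["color"][:,:,::-1]
cv2.imwrite("pics/scene5.png",cv2.resize(a[110:260,250:450],None,fx=4,fy=4,interpolation=cv2.INTER_CUBIC))
E
```

```text
8.95 [534.9 -63.3 206.6] [3.139 0.004 2.82 ] [ 0.3  -0.94 -0.67] 0.0
```

View pics/scene5.png

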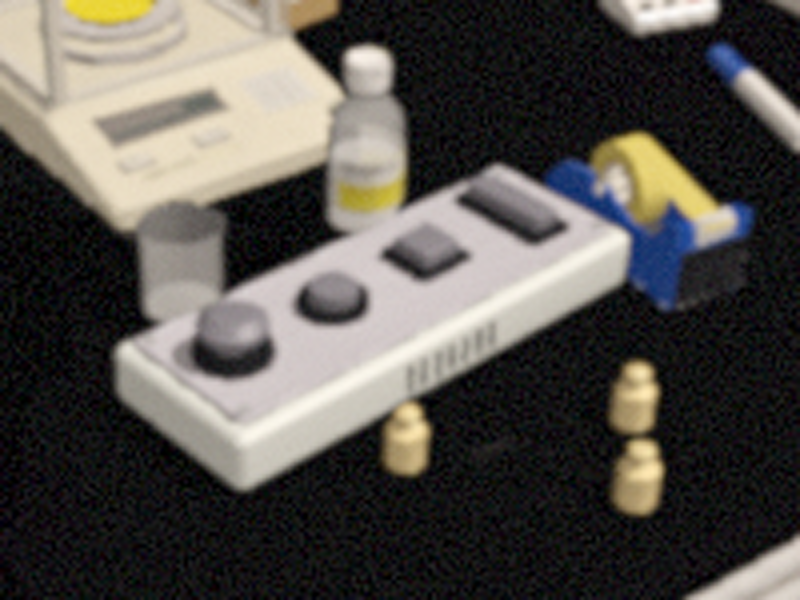

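All three keys, at (333,293), (427,248) and (512,203), are down. The stop button, beaker, bottle and weights are where they started, and the arm is clear.

```bash
python3 -c "
from rig import r
print(r.sign_off())"
```

```text
the job is handed in; nothing more can be done
None
```

I tapped the round, square and bar keys in that order with the shut fingertips, let go of each, and handed the job in at about 9 s.

- **Pushes:** I took each key down until the fingertips stood at a height of 56–57 mm, about 11–12 mm of travel. The measured push was 5–6 N vertically. Contact also gave up to about 3.5 N sideways on the square and bar keys.
- **Last picture:** All three keys are down and stay down. The stop button, beaker, bottle and brass weights look the same as at the start, and the arm is 150 mm clear with no contact.
- **One odd reading:** Halfway down the round key the force read only 0.8 N. I pushed further, it rose to 5.9 N, and the pictures then showed the key in.
- **Not measured:** I judged the loose items by eye from the scene view only. I took no new top view after the last key.

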